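# Lock the clamp bars over a carbon panel

### The job

Take the orange-handled slot key from its stand and use it to turn both brass quarter-turn screws on the sloping clamp stand clockwise, as far as they go, so that the carbon panel is locked down. Then put the key back upright and fully down in the stand it came from. Touch the clamp stand with nothing but the key and leave the other things on the bench where they are.

Things in the scene. Friction and masses are not known exactly. Their poses are not given: they have to be found in the camera images.
- fixture: Fixed grey clamp stand, 250 mm wide (y): black carbon panel under two aluminium clamp bars on a face 190 mm long, sloping 30 degrees, 15 to 120 mm high. The face looks up and to the stand's -x: outward normal (-0.5, 0, 0.866) in its frame. Carries both screws. Origin: centre of the underside, on the bench; x points from the low to the high edge, z up.
- screw_left_slot (a point): Top centre of the brass screw head at the stand's +y side (88 mm from its middle): 34 mm diameter, 11 mm proud of the clamp bar, with a straight slot 7 mm wide and 8 mm deep, open at both ends. z points out along the screw's axis (30 degrees from vertical), x along the slot; turns with the screw.
- screw_right_slot (a point): The same for the right screw (stand's -y side, 88 mm from its middle).
- screw_left (a joint): Angle of the left screw, rad: 0 with the slot level across the slope, grows clockwise as seen from outside (looking at the head), to the stop at 1.571, locked, where the slot runs up and down the slope, in line with the white mark on the bar. It stays where it is left; turning takes about 0.1 N m.
- screw_right (a joint): The same for the right screw.
- key: Slot key, 122 mm long, 120 g, standing blade down in its stand. Origin: middle of the blade's tip; z up along the key. Blade 24 mm wide (x), 3.5 mm thick (y), 12 mm long, the last 3 mm 22 by 2.4; shank 12 mm round; collar 48 mm across at z = 55 to 60 mm; orange handle at z = 60 to 122 mm, 34 mm wide (x), 20 mm thick (y): grip it across the 20 mm.
- key_stand: Fixed grey block, 66 x 66 x 70 mm, the key's stand, with a square well 33 mm wide and 62 mm deep from its top. Origin: centre of the underside. With the key home its collar rests on the block's top, so the blade's tip is 15 mm above the stand's origin.
- spare_stand: An identical block that holds the spare key; not needed.
- spare_key: A similar key with a round blue handle (28 mm diameter, 118 mm long, origin at its tip) and a hexagon bit; not needed, leave alone.
- tape: Roll of yellow tape lying flat, 90 mm across, 22 mm high, origin at the centre of its underside; leave alone.
- coupons: Stack of carbon test strips, 25 x 120 (y) x 12 mm, origin at the centre of its underside; leave alone.
- jar: Closed white jar, 70 mm diameter, 90 mm high, origin under its centre; leave alone.
- roller: Small hand roller lying along its x, 180 mm long, 28 mm high, origin under the middle of the aluminium roll; leave alone.
- calliper: Calliper lying flat along its x, 200 mm long, 12 mm high, origin under the middle; leave alone.
- cup: White cup, 70 mm across, 70 mm high, origin under its centre; leave alone.
Mind the look-alikes: they are no part of the job. Of the things that look like the key, the larger one is meant.

How it is judged (in metres and radians):
On the way, in this order (a step that is already met when the one before it is completed fails the run):
1. the key is lifted out of its stand (z of key in the frame of key_stand above 0.06 m), for 0.1 s.
2. both screws are turned clockwise to the stop (within about 12 degrees) (value of joint each of screw_left, screw_right above 1.36 rad), for 0.2 s.
At the end, for the whole second after the job is handed in: Both screws are within about 12 degrees (0.21 rad) of the clockwise stop, and the orange key stands released and at rest in its own stand: tip within 9 mm of the stand's middle, seated within 5 mm of its full depth, upright within 7 degrees (all of step 2 and horizontal distance between key and key_stand below 0.009 m and z of key in the frame of key_stand between 0.01 and 0.02 m and angle between key's own z axis and vertical below 0.12 rad and linear speed of key below 0.02 m/s); the robot touches nothing.
It fails at once if the fingers or the arm touch the clamp stand or its screws (contact force between any of the fingers, the arm and fixture above 2 N).
It fails at once if another thing on the bench is moved more than 20 mm (distance of any of spare_key, tape, coupons, jar, roller, calliper, cup from where it was at the start of the episode above 0.02 m).
It also fails if it takes over 61 s, if anything falls off the work surface, if the arm or the gripper's body presses on something with over 40 N, if the wrist force passes 120 N, or if a joint passes its speed limit or range.

### The arm

A 6-joint arm with a two-finger parallel gripper is mounted at the origin on the work surface. World frame = base frame: x ahead of the robot, y to its left, z up, the work surface at z = 0. Lengths are in mm, angles in rad, forces in N, time in s.
With the tool pointing down it reaches from about 350 to 975 mm from the base axis. Payload 7.1 kg.
Tool frame: the origin (TCP) lies midway between the tips of the shut fingers; the grasp point (between the pads) lies 19 mm behind it; z points along the fingers, y is the line along which they close (so a half turn about z gives the same grasp; the last joint's range is limited). The gripper opens to 88 mm and grips with 3 to 60 N. Pads are 20 mm wide; open, the fingers measure 115 mm over their backs; the gripper's body (75 mm by 178 mm) begins 61 mm behind the grasp point.
Start: joints at [-0.019, 0.423, 1.63, -0, 1.089, -0.019], TCP at [624.984, 0.026, 222.675] pointing down, gripper open.
Joint ranges: [-3, 3], [-0.9, 2.11], [0.09, 2.58], [-1.31, 4.45], [0.11, 2.69], [-2.54, 2.54]. Speed limits (rad/s): [2.39, 2.39, 3.01, 3.14, 3.14, 3.14].

### API

Orientations are given as a rotation vector (axis times angle).
In Python, from workcell import ctrl gives the robot as it stands.
- The arm moves only by the shell command python3 -m pendant 'ROWS'. ROWS is a JSON object of lists of equal length, an entry for each row: "grip": the opening, from -1 (shut) to 1 (fully open); "linear": the shift along the tool's x, y, z in mm, a list of three; "angular": the turn, a rotation vector about the tool's x, y, z in rad, a list of three. In form: {"grip": [grip, ...], "linear": [[tx, ty, tz], ...], "angular": [[ax, ay, az], ...]}. A call has 1 to 12 rows; each row shifts and turns the commanded pose from where the row before left it, along the tool's axes as they then stand; what a row does not reach is not made up. A row lasts 1/12 s, in which the tool goes at most 41.7 mm and 7.16 degrees, less where a joint would pass 70% of its speed; a pose out of reach is approached as far as the arm can. A call with a gripper value outside its range is refused whole. The fingers move at their own pace and stop on an object; the grip force is fixed at half the most. Time passes only in rows, so rows that do not move let the fingers close. It gives the time, the measured TCP pose, the force, the opening and the grip force at its end, in the units of the state.
- ctrl.get_obs(): the state, without advancing time (a new reading comes with each control period).
- ctrl.get_image(name): name is "scene" or "side" or "wrist"; returns the picture (420x560x3 uint8, red, green, blue); there is no depth.
- ctrl.camera_params(name): a dict with "vfov" (degrees; the focal length in pixels is half the picture's height over the tangent of half this angle, whatever the lens; pixels are square), "cx", "cy" (the principal point, pixels), "R" (3x3) and "t" (3): a world point X has camera coordinates R X + t; the wrist camera has in their place "T_tool_cam" (4x4, takes a point from camera to tool coordinates, whose origin is the TCP and whose axes are the flange's). Camera axes: x right, y down, z forward; pixel columns grow to the right and rows downward; lengths in mm; the calibration is good to about 2 mm. A picture is of the moment at which its call begins: read the wrist's pose just before it. camera_params takes no time and is no camera call.
- ctrl.close_job(): hands the job in; it is judged then, once.
The state is a dict: "t": time; "qpos": joint angles; "qvel": joint speeds; "joint_torque": joint torques, N m; "ee_pos": TCP position; "orientation": TCP orientation; "ft_force": force on the tool from outside, world axes, zero at the start; "moment": the same for the moment, N m; "width": finger opening in mm; "grasp_force": force on a finger pad.
Only numpy, scipy, OpenCV 4.12 (cv2) and the standard library are available. Lean on these libraries where they do the work, as an engineer would, in place of code of your own. Each camera call takes 0.05 s, during which the arm holds its last target. There are 200 camera calls.

## Working session

There is one attempt and no reset: what is moved stays moved. The work goes in short steps, Python scripts to look and compute and a shell command to move; the robot and the scene stay as the last step left them, time stands still between calls to the robot, and variables do not carry over. Pictures are saved under pics/ and viewed, at most 10 in all, crops included, and the job is handed in when it is done.

```bash
ls; mkdir -p pics
python3 - <<'E'
from workcell import ctrl
import cv2,numpy as np
o=ctrl.get_obs();print(o)
ims=[]
for n in ["scene","side","wrist"]:
    im=ctrl.get_image(n);cv2.imwrite(f"pics/{n}0.png",im[:,:,::-1]);print(n,ctrl.camera_params(n))
E
```

```text
pics
{'t': 0.0, 'qpos': array([-1.90086954e-02,  4.23852041e-01,  1.63068023e+00,  2.07131535e-05,
        1.08864393e+00, -1.90319272e-02]), 'qvel': array([-3.42326585e-04,  3.27525182e-04, -9.74880547e-04, -6.20487495e-04,
        4.06507821e-04,  3.20812849e-05]), 'joint_torque': array([ 1.28069914e-03, -5.44622147e+01, -2.73670936e+01,  6.42951974e-02,
        2.27214623e-02, -1.51321510e-04]), 'ee_pos': array([6.24431790e+02, 3.67702592e-02, 2.21898568e+02]), 'orientation': array([-2.22061034e+00, -2.22064057e+00,  1.70372365e-03]), 'ft_force': array([ 0.2870025 , -0.63743388, -0.96707099]), 'moment': array([0.06643775, 0.051146  , 0.06196681]), 'grasp_force': 0.0, 'width': 87.7416456398891}
scene {'vfov': 57.64774292156535, 'cx': 283.60889427680536, 'cy': 210.13334058429777, 'R': array([[ 0.68794024,  0.7257297 ,  0.00739045],
       [ 0.50374729, -0.47013657, -0.72471392],
       [-0.5224719 ,  0.50228279, -0.68901024]]), 't': array([-398.03587394, -230.39155832, 1448.65936314])}
side {'vfov': 46.8109883112234, 'cx': 278.8056722592643, 'cy': 217.5149996271417, 'R': array([[ 0.99532365, -0.09624112,  0.00827484],
       [-0.06110428, -0.69364867, -0.71771706],
       [ 0.07481372,  0.71385514, -0.69628568]]), 't': array([-558.3984979 ,  103.44400125, 1139.34208748])}
wrist {'vfov': 62.173555523401276, 'cx': 281.3286689819131, 'cy': 211.6671468079491, 'T_tool_cam': array([[ 1.15326697e-03, -9.61073740e-01, -2.76289589e-01,
         7.49157447e+01],
       [ 9.99999123e-01,  1.28831240e-03, -3.07276339e-04,
        -1.66551971e-01],
       [ 6.51262522e-04, -2.76288992e-01,  9.61074382e-01,
        -1.61524641e+02],
       [ 0.00000000e+00,  0.00000000e+00,  0.00000000e+00,
         1.00000000e+00]])}
```

View pics/scene0.png

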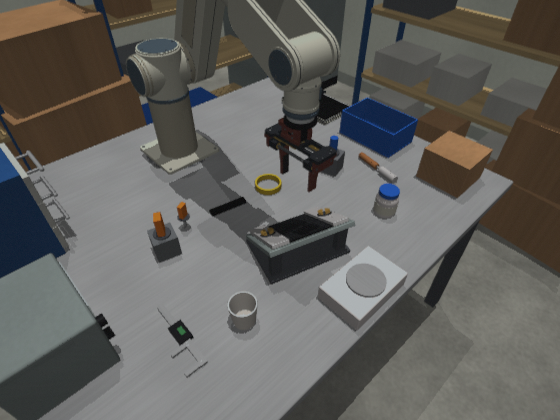

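View pics/side0.png

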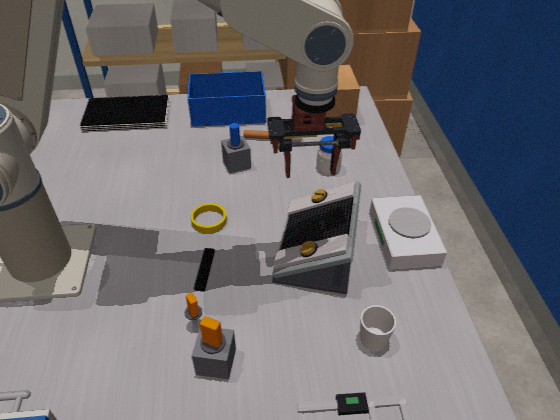

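Orange candidates: the large key in the grey block (scene 160,228 / side 211,332), a smaller orange key on a round foot (scene 183,211 / side 193,303), and the orange roller handle (scene 369,161 / side 257,134). By the description I choose the large one in the block. The brass screws are at side (308,248) and (319,196). I'll check the choice with one close crop.

```bash
cat > h.py <<'E'
import numpy as np,cv2
from scipy.spatial.transform import Rotation as Ro
from workcell import ctrl
def cam(n,o=None):
    p=ctrl.camera_params(n);f=210/np.tan(np.radians(p['vfov']/2))
    K=np.array([[f,0,p['cx']],[0,f,p['cy']],[0,0,1]])
    if n=='wrist':
        T=np.eye(4);T[:3,:3]=Ro.from_rotvec(o['orientation']).as_matrix();T[:3,3]=o['ee_pos']
        M=np.linalg.inv(T@p['T_tool_cam']);return K,M[:3,:3],M[:3,3]
    return K,np.array(p['R']),np.array(p['t'])
def ray(c,uv):
    K,R,t=c;d=R.T@np.linalg.solve(K,[uv[0],uv[1],1.]);return -R.T@t,d/np.linalg.norm(d)
def plane(c,uv,z):
    p,d=ray(c,uv);return p+d*(z-p[2])/d[2]
def tri(cs,uvs):
    A=np.zeros((3,3));b=np.zeros(3)
    for c,uv in zip(cs,uvs):
        p,d=ray(c,uv);P=np.eye(3)-np.outer(d,d);A+=P;b+=P@p
    return np.linalg.solve(A,b)
def proj(c,X):
    K,R,t=c;x=K@(R@np.array(X,float)+t);return x[:2]/x[2]
def blobs(im,lo,hi,amin=15):
    m=cv2.inRange(cv2.cvtColor(im,cv2.COLOR_RGB2HSV),np.array(lo),np.array(hi))
    n,l,s,c=cv2.connectedComponentsWithStats(m)
    return [(c[i].round(1).tolist(),s[i].tolist(),l==i) for i in range(1,n) if s[i,4]>=amin]
E
python3 - <<'E'
from h import *
ims={n:cv2.imread(f'pics/{n}0.png')[:,:,::-1].copy() for n in['scene','side','wrist']}
for n in ims:
    for nm,lo,hi in(('orange',(5,200,90),(14,255,255)),('brass',(12,90,40),(22,230,255))):
        for b in blobs(ims[n],lo,hi):print(n,nm,b[0],b[1])
a=cv2.resize(ims['side'][280:390,140:280],(560,440),interpolation=2)
b=cv2.resize(ims['wrist'],None,fx=.0+440/420*.4,fy=440/420*.4)
cv2.imwrite('pics/crop1.png',a[:,:,::-1])
E
```

```text
scene orange [180.3, 212.6] [178, 208, 5, 10, 22]
scene orange [159.2, 226.3] [155, 214, 9, 22, 68]
scene brass [62.1, 80.5] [0, 0, 146, 165, 17326]
scene brass [136.4, 10.5] [103, 0, 73, 29, 1510]
scene brass [498.9, 127.4] [362, 0, 198, 272, 20476]
scene brass [230.7, 51.2] [216, 36, 36, 33, 710]
scene brass [225.6, 89.2] [212, 83, 29, 13, 162]
scene brass [6.9, 139.8] [0, 122, 19, 34, 215]
scene brass [280.7, 140.7] [274, 137, 15, 9, 28]
scene brass [313.6, 147.4] [309, 145, 10, 6, 34]
scene brass [368.4, 160.0] [359, 153, 20, 16, 120]
scene brass [30.1, 162.6] [26, 157, 10, 12, 51]
scene brass [22.7, 164.2] [18, 159, 10, 12, 43]
scene brass [182.0, 209.6] [177, 202, 11, 17, 118]
scene brass [320.0, 212.0] [318, 209, 5, 6, 24]
scene brass [326.7, 210.7] [325, 208, 5, 6, 26]
scene brass [158.6, 223.6] [153, 212, 12, 25, 200]
scene brass [270.6, 230.5] [268, 228, 6, 6, 31]
scene brass [263.4, 232.8] [261, 230, 6, 6, 32]
side orange [192.7, 308.5] [187, 299, 11, 18, 113]
side orange [211.6, 335.6] [200, 325, 22, 22, 312]
side brass [379.2, 61.5] [325, 0, 95, 153, 8135]
side brass [19
[... 206 characters left out ...]
[312, 189, 15, 13, 120]
side brass [307.3, 247.5] [300, 241, 16, 14, 165]
wrist brass [86.9, 88.3] [62, 41, 36, 88, 577]
wrist brass [26.2, 49.2] [17, 42, 21, 18, 97]
wrist brass [41.1, 44.0] [37, 42, 10, 5, 17]
wrist brass [10.8, 58.6] [6, 54, 11, 11, 34]
wrist brass [10.9, 66.3] [5, 62, 12, 9, 25]
wrist brass [12.2, 74.7] [4, 68, 15, 13, 50]
wrist brass [23.7, 104.6] [7, 83, 40, 40, 271]
wrist brass [336.1, 106.8] [317, 92, 34, 35, 653]
wrist brass [320.3, 124.6] [307, 106, 33, 33, 611]
wrist brass [268.2, 302.1] [251, 283, 36, 39, 1006]
wrist brass [76.0, 346.2] [60, 310, 42, 72, 1410]
wrist brass [487.0, 346.8] [462, 311, 42, 71, 1347]
wrist brass [423.3, 411.6] [254, 398, 306, 22, 4579]
```

View pics/crop1.png

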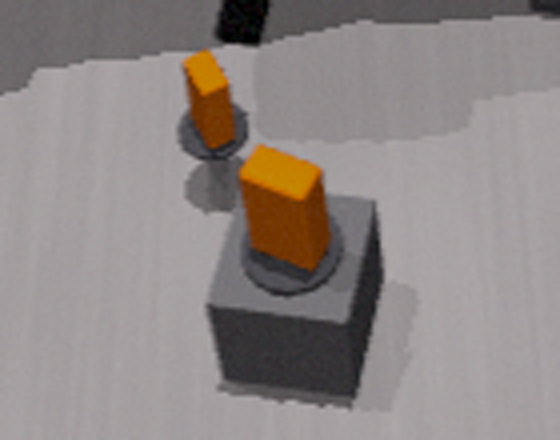

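View pics/wrist0.png

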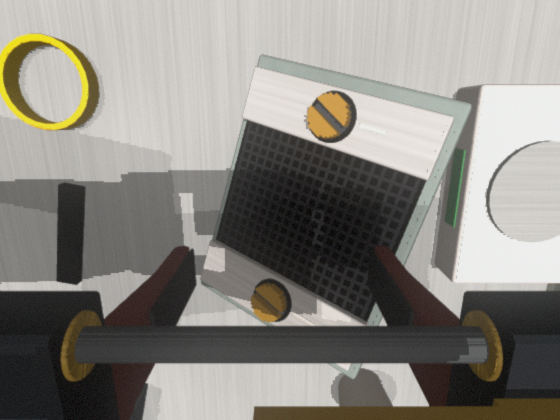

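The crop confirms the large flat orange key is in the grey block, with its handle's top face at about (282,172) in the crop and side (210,323). The small look-alike behind it stands on the bench. The wrist view shows the left screw at (329,116) and the right at (268,302), with slots running from upper left to lower right.

Run:
```python
from h import *
o=ctrl.get_obs();W=cam('wrist',o);S=cam('scene');D=cam('side')
print('key top side',plane(D,(210.5,323),137),'scene', plane(S,(158,214.5),137),tri([D,S],[(210.5,323),(158,214.5)]))
L=[(328.5,115.5),(323.3,211.3),(318.5,194.8)];R=[(268.2,302),(267,231.6),(307.3,247.5)]
P=[]
for q in(L,R):
    X=tri([W,S,D],q);P.append(X);print(X,tri([W,D],[q[0],q[2]]),[np.round(proj(c,X)-u,1) for c,u in zip((W,S,D),q)])
d=P[0]-P[1];print(np.linalg.norm(d),d);
y=d.copy();y[2]=0;y/=np.linalg.norm(y);x=np.array([y[1],-y[0],0]);n=-.5*x+.866*np.array([0,0,1]);up=np.cross(y,n)
print('yaw',np.degrees(np.arctan2(x[1],x[0])))
def onp(uv,c):
    p,e=ray(W,uv);return p+e*((c-p)@n)/(e@n)
v=onp((336.1,106.8),P[0])-onp((320.3,124.6),P[0]);s=np.cross(n,v)
print('left slot angle cw from y',np.degrees(np.arctan2(s@up,s@y)),v)
```

```text
key top side [ 409.16216248 -298.66247161  137.        ] scene [ 406.40543766 -290.02539024  137.        ] [ 407.87987964 -293.18811893  135.40295226]
[663.3306364   72.2824386   93.04284958] [662.75221783  71.85117527  94.74751929] [array([ 1.7, -0.5]), array([-0.1, -0.3]), array([-0.2,  0.4])]
[613.14053427 -95.88495698  93.17994593] [612.48453248 -96.07934929  94.3552126 ] [array([ 1.2, -0.8]), array([-0.3, -0.4]), array([0. , 0.3])]
175.49740192433435 [ 5.01901021e+01  1.68167396e+02 -1.37096348e-01]
yaw -16.617903714922146
left slot angle cw from y -63.432744130471974 [11.67430115 13.89686165  4.16418625]
```

```bash
python3 -m pendant '{"grip":[1,1,1,1,1,1,1,1,1,1,1,1],"linear":[[-24.4,-18,-2],[-24.4,-18,-2],[-24.4,-18,-2],[-24.4,-18,-2],[-24.4,-18,-2],[-24.4,-18,-2],[-24.4,-18,-2],[-24.4,-18,-2],[-24.4,-18,-2],[-24.4,-18,-2],[-24.4,-18,-2],[-24.4,-18,-2]],"angular":[[0,0,0],[0,0,0],[0,0,0],[0,0,0],[0,0,0],[0,0,0],[0,0,0],[0,0,0],[0,0,0],[0,0,0],[0,0,0],[0,0,0]]}'
python3 -m pendant '{"grip":[1,1],"linear":[[0,0,0],[0,0,0]],"angular":[[0,0,0],[0,0,0]]}'
python3 - <<'E'
from h import *
o=ctrl.get_obs();print(o['t'],o['ee_pos'],o['orientation'],o['qpos']);im=ctrl.get_image('wrist');cv2.imwrite('pics/w1.png',im[:,:,::-1])
W=cam('wrist',o)
for b in blobs(im,(5,150,60),(16,255,255),100):
    r=cv2.minAreaRect(np.argwhere(b[2])[:,::-1].astype(np.float32));print(b[0],b[1],r)
E
```

```text
t: 1.15
ee_pos: [407.8, -293.7, 246.7]
orientation: [-2.221, -2.221, 0.0]
ft_force: [0.2, -0.8, 1.0]
width: 88.1
grasp_force: 0.0
t: 1.32
ee_pos: [408.2, -293.6, 246.7]
orientation: [-2.225, -2.218, -0.0]
ft_force: [0.3, 0.6, -0.3]
width: 87.5
grasp_force: 0.0
1.3167 [ 408.24801207 -293.61013771  246.6807892 ] [-2.22484807e+00 -2.21792206e+00 -3.02996211e-04] [-6.47283796e-01  2.13009559e-01  1.87323189e+00  2.31688206e-04
  1.05539955e+00 -6.44280121e-01]
[321.1, 59.0] [292, 41, 46, 41, 579] ((314.9000244140625, 60.79998016357422), (25.491174697875977, 42.0380744934082), 63.43495178222656)
[279.1, 205.3] [257, 181, 44, 49, 1391] ((279.81671142578125, 205.2982940673828), (44.013038635253906, 34.8844108581543), 27.758541107177734)
```

View pics/w1.png

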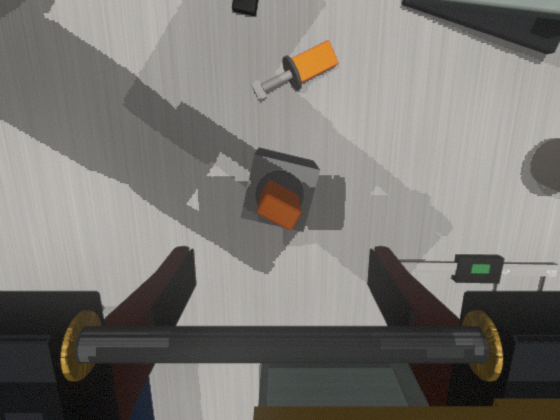

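Wrist view: the large key's top face is centred near (279,212) in its block at (280,190). The small look-alike lies on the bench at (315,63), well away. Next I'll measure the handle's top face.

Run:
```python
from h import *
o=ctrl.get_obs();W=cam('wrist',o);im=cv2.imread('pics/w1.png')[:,:,::-1].copy()
b=[b for b in blobs(im,(3,150,40),(18,255,255),300) if 240<b[0][0]<300][0]
v=im[:,:,0][b[2]].astype(np.uint8);t,_=cv2.threshold(v.reshape(-1,1),0,255,cv2.THRESH_OTSU);print('otsu',t)
m=(b[2]&(im[:,:,0]>t)).astype(np.uint8);m=cv2.morphologyEx(m,cv2.MORPH_OPEN,np.ones((3,3)))
pts=np.argwhere(m)[:,::-1]
w=np.array([plane(W,p,137)[:2] for p in pts],np.float32);r=cv2.minAreaRect(w);print(len(pts),r,cv2.boxPoints(r).round(1).tolist(),w.mean(0))
# collar ground truth: stand top corners
T=[(258,149),(319,163),(305,230),(243,215)]
q=np.array([plane(W,p,70)[:2] for p in T]);print('stand',q.round(1).tolist(),q.mean(0),[np.linalg.norm(q[i]-q[i-1]).round(1) for i in range(4)])
```

```text
otsu 118.0
835 ((406.42352294921875, -295.9573059082031), (18.227294921875, 31.822832107543945), 61.69933319091797) [[388.1000061035156, -296.3999938964844], [416.1000061035156, -311.5], [424.79998779296875, -295.5], [396.70001220703125, -280.3999938964844]] [ 406.36148 -295.86945]
stand [[386.1, -252.4], [445.1, -265.9], [432.8, -334.6], [369.7, -318.5]] [ 408.42363655 -292.86607802] [np.float64(68.1), np.float64(60.5), np.float64(69.8), np.float64(65.1)]
```

```bash
python3 -m pendant '{"grip":[1,1,1,1,1,1,1,1,1,1,1,1],"linear":[[-2,-2,0],[0,0,0],[0,0,0],[0,0,0],[0,0,0],[0,0,0],[0,0,0],[0,0,0],[0,0,0],[0,0,0],[0,0,20],[0,0,25]],"angular":[[0,0,0],[0,0,-0.113],[0,0,-0.113],[0,0,-0.113],[0,0,-0.113],[0,0,-0.113],[0,0,-0.113],[0,0,-0.113],[0,0,-0.113],[0,0,-0.113],[0,0,-0.113],[0,0,0]]}' | sed -n 1,3p
python3 -m pendant '{"grip":[1,1,1,1,1,1,0,-1,-1,-1,-1,-1],"linear":[[0,0,25],[0,0,25],[0,0,25],[0,0,22],[0,0,17],[0,0,5],[0,0,0],[0,0,0],[0,0,0],[0,0,0],[0,0,0],[0,0,0]],"angular":[[0,0,0],[0,0,0],[0,0,0],[0,0,0],[0,0,0],[0,0,0],[0,0,0],[0,0,0],[0,0,0],[0,0,0],[0,0,0],[0,0,0]]}'
python3 - <<'E'
from h import *
o=ctrl.get_obs();print(o['qpos'],o['moment'])
E
```

```text
t: 2.37
ee_pos: [409.0, -294.7, 202.8]
orientation: [0.673, 3.064, -0.003]
t: 3.37
ee_pos: [407.4, -295.1, 83.4]
orientation: [0.687, 3.064, -0.001]
ft_force: [-0.6, -0.8, 0.5]
width: 51.3
grasp_force: 0.0
[-6.50550378e-01  4.64862027e-01  1.98413683e+00  1.08051323e-05
  6.91149575e-01 -1.78051333e+00] [ 0.03054647 -0.05497456  0.00301411]
```

```bash
python3 -m pendant '{"grip":[-1,-1,-1,-1,-1,-1,-1,-1],"linear":[[0,0,0],[0,0,0],[0,0,0],[0,0,0],[0,0,0],[0,0,0],[0,0,0],[0,0,0]],"angular":[[0,0,0],[0,0,0],[0,0,0],[0,0,0],[0,0,0],[0,0,0],[0,0,0],[0,0,0]]}'
```

```text
t: 4.03
ee_pos: [407.0, -294.9, 82.7]
orientation: [0.687, 3.065, -0.0]
ft_force: [-0.5, -1.5, 0.3]
width: 19.8
grasp_force: 30.0
```

```bash
python3 -m pendant '{"grip":[-1,-1,-1,-1,-1,-1,-1,-1,-1,-1],"linear":[[0,0,-8],[0,0,-20],[0,0,-25],[0,0,-25],[0,0,-25],[0,0,-25],[0,0,-20],[0,0,-10],[0,0,0],[0,0,0]],"angular":[[0,0,0],[0,0,0],[0,0,0],[0,0,0],[0,0,0],[0,0,0],[0,0,0],[0,0,0],[0,0,0],[0,0,0]]}'
python3 - <<'E'
from h import *
o=ctrl.get_obs();im=ctrl.get_image('wrist');cv2.imwrite('pics/w2.png',im[:,:,::-1])
W=cam('wrist',o);R=Ro.from_rotvec(o['orientation']).as_matrix()
print('tip expected px',proj(W,o['ee_pos']+R@[0,0,67.7]),'+10x',proj(W,o['ee_pos']+R@[10,0,67.7]))
E
```

```text
t: 4.87
ee_pos: [406.8, -294.6, 240.5]
orientation: [0.687, 3.065, 0.0]
ft_force: [0.3, 0.6, -1.4]
width: 20.0
grasp_force: 30.0
tip expected px [282.32471539 225.19337136] +10x [282.35305297 211.29871724]
```

View pics/w2.png

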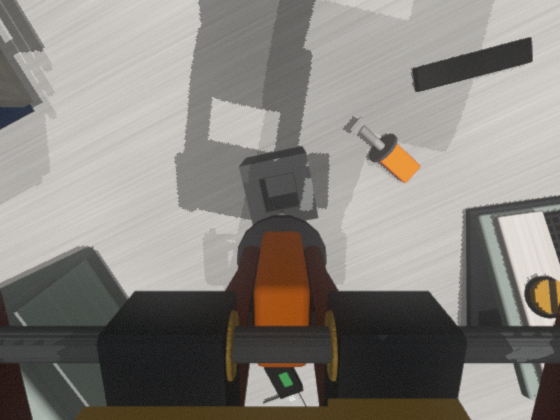

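The wrist view shows the key held, with its collar around (281,250) and top edge at row 214 hiding the blade. The empty well is at about (280,192). Next I'll work out the collar offset, the stand centre and the pose for the left screw.

Run:
```python
from h import *
o=ctrl.get_obs();W=cam('wrist',o);R=Ro.from_rotvec(o['orientation']).as_matrix();p=o['ee_pos'];print(p)
for dx in(-3,0,3):
  print(dx,[proj(W,p+R@[dx+24,0,z]).round(1).tolist() for z in(7.7,12.7)],[proj(W,p+R@[dx,s*24,7.7]).round(1).tolist() for s in(-1,1)])
im=cv2.imread('pics/w2.png');g=cv2.cvtColor(im,cv2.COLOR_BGR2GRAY)
print('col281',g[205:232,281].tolist());print('row190',g[190,235:325:2].tolist());print('col282',g[140:216:2,282].tolist())
s=cv2.resize(im[130:270,220:340],None,fx=4,fy=4,interpolation=cv2.INTER_CUBIC);cv2.imwrite('pics/w2c.png',s)
# side camera view of held key
im=ctrl.get_image('side');D=cam('side');cv2.imwrite('pics/s2.png',im[:,:,::-1])
a,b=proj(D,p+R@[0,0,67.7]),proj(D,p+R@[0,0,-55]);print('side tip/top exp',a,b)
u,v=a.astype(int);c=cv2.resize(im[v-110:v+30,u-60:u+60],None,fx=4,fy=4,interpolation=cv2.INTER_CUBIC)[:,:,::-1]
cv2.imwrite('pics/c2.png',np.hstack([s[:560],c[:560]])[:560,:]);print(u,v)
```

```text
[ 406.37203449 -294.24499462  239.67326594]
-3 [[282.5, 222.8], [282.5, 219.9]] [[237.1, 265.9], [327.8, 266.1]]
0 [[282.6, 217.1], [282.5, 214.4]] [[236.9, 260.7], [328.0, 260.9]]
3 [[282.6, 211.5], [282.5, 208.8]] [[236.7, 255.4], [328.3, 255.6]]
col281 [54, 52, 55, 57, 68, 68, 70, 75, 100, 101, 64, 50, 46, 54, 52, 58, 59, 57, 55, 57, 61, 56, 52, 61, 56, 54, 57]
row190 [123, 127, 127, 127, 121, 87, 81, 82, 82, 82, 82, 81, 82, 67, 52, 53, 71, 80, 82, 79, 81, 82, 80, 80, 80, 78, 82, 81, 80, 83, 79, 76, 83, 81, 99, 138, 139, 141, 140, 107, 110, 110, 107, 106, 109]
col282 [109, 111, 110, 108, 106, 73, 58, 62, 62, 80, 85, 83, 83, 82, 80, 85, 80, 71, 83, 76, 82, 81, 83, 80, 80, 82, 79, 70, 52, 52, 55, 52, 57, 57, 61, 69, 73, 101]
side tip/top exp [207.02748966 309.48913944] [199.65194855 263.33619887]
207 309
```

```bash
python3 -c "
import cv2;i=cv2.imread('pics/c2.png');print(i.shape);cv2.imwrite('pics/c2b.png',cv2.resize(i,(800,467)))"
```

```text
(560, 960, 3)
```

View pics/c2b.png

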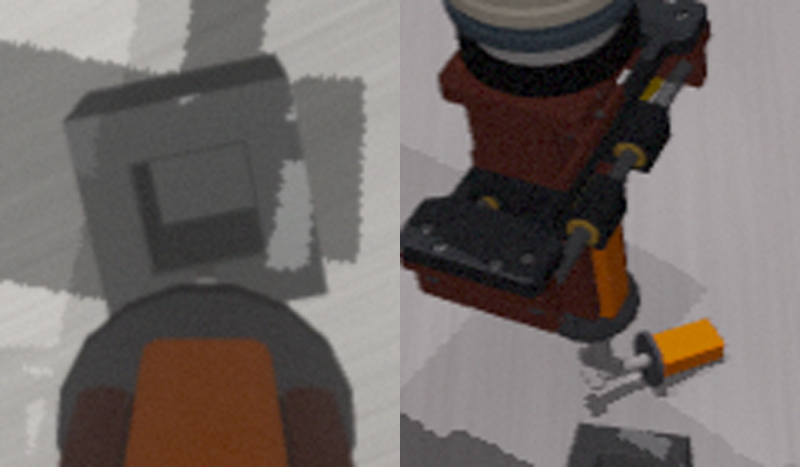

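Collar edge at row 214.5 means the key is centred in the tool. Next: hover pose near the left screw, with the deltas.

```bash
cat >> h.py <<'E'
YAW=np.radians(-16.6)
xf=np.array([np.cos(YAW),np.sin(YAW),0]);yf=np.array([-np.sin(YAW),np.cos(YAW),0]);nf=-.5*xf+np.sqrt(.75)*np.array([0,0,1]);up=np.cross(yf,nf)
TIP=67.7
def tgt(c,ang,h,sx=0):
    "key tip h above screw top centre c, slot angle ang(deg, cw from yf), shifted sx along tool x"
    a=np.radians(ang);x=np.cos(a)*yf+np.sin(a)*up;z=-nf;R=np.c_[x,np.cross(z,x),z]
    return c+nf*(h+TIP)+sx*x,R
def delta(p,R,o=None,quiet=0):
    o=o or ctrl.get_obs();R0=Ro.from_rotvec(o['orientation']).as_matrix()
    l=R0.T@(p-o['ee_pos']);w=Ro.from_matrix(R0.T@R).as_rotvec()
    print('t',round(o['t'],2),'pos',o['ee_pos'].round(1),'lin(now axes)',l.round(1),'ang',w.round(4),'lin(target axes)',(R.T@(p-o['ee_pos'])).round(1),'|w|deg',np.degrees(np.linalg.norm(w)).round(1))
E
python3 - <<'E'
from h import *
L=np.array([663,72,93.5])
p,R=tgt(L,-63,60,-45);print(p);delta(p,R)
print(ctrl.get_obs()['qpos'])
o=ctrl.get_obs();W=cam('wrist',o);q=np.array([plane(W,u,70)[:2] for u in[(259.6,178.9),(294.1,172),(300.1,205),(265.6,211.9)]]);print('well',q.mean(0),q.round(1).tolist())
E
```

```text
[629.25096736  60.7429695  224.13909086]
t 4.97 pos [ 406.2 -294.1  239.3] lin(now axes) [-50.4 416.1  15.2] ang [-0.1608 -0.5031  0.3125] lin(target axes) [103.3 400.6  69.3] |w|deg 35.2
[-6.50527158e-01  2.21396818e-01  1.88162608e+00  4.59545303e-05
  1.04115385e+00 -1.78054074e+00]
well [ 404.48640097 -295.78182578] [[384.4, -307.8], [392.4, -275.0], [424.6, -283.3], [416.5, -317.0]]
```

```bash
python3 -m pendant '{"grip":[-1,-1,-1,-1,-1,-1,-1,-1,-1,-1,-1,-1],"linear":[[-4.2,34.7,1.3],[-4.2,34.7,1.3],[-4.2,34.7,1.3],[-4.2,34.7,1.3],[-4.2,34.7,1.3],[-4.2,34.7,1.3],[-4.2,34.7,1.3],[-4.2,34.7,1.3],[-4.2,34.7,1.3],[-4.2,34.7,1.3],[-4.2,34.7,1.3],[-4.2,34.7,1.3]],"angular":[[0,0,0],[0,0,0],[0,0,0],[0,0,0],[0,0,0],[0,0,0],[0,0,0],[0,0,0],[0,0,0],[0,0,0],[0,0,0],[0,0,0]]}' | sed -n 1,3p
python3 -m pendant '{"grip":[-1,-1,-1,-1,-1,-1,-1,-1,-1],"linear":[[0,0,0],[0,0,0],[0,0,0],[0,0,0],[0,0,0],[0,0,0],[0,0,0],[0,0,0],[0,0,0]],"angular":[[-0.0268,-0.0839,0.0521],[-0.0268,-0.0839,0.0521],[-0.0268,-0.0839,0.0521],[-0.0268,-0.0839,0.0521],[-0.0268,-0.0839,0.0521],[-0.0268,-0.0839,0.0521],[0,0,0],[0,0,0],[0,0,0]]}'
python3 - <<'E'
from h import *
o=ctrl.get_obs();im=ctrl.get_image('wrist');cv2.imwrite('pics/w3.png',im[:,:,::-1]);np.save('pics/w3.npy',np.r_[o['ee_pos'],o['orientation']])
L=np.array([663,72,93.5]);print(o['qpos']);delta(*tgt(L,-63,60,-45),o)
W=cam('wrist',o);print(proj(W,L),proj(W,L+20*nf))
for b in blobs(im,(10,90,40),(24,255,255),60):print(b[0],b[1])
E
```

```text
t: 5.97
ee_pos: [629.9, 61.9, 222.8]
orientation: [-0.686, -3.062, 0.002]
t: 6.72
ee_pos: [630.6, 59.4, 224.4]
orientation: [0.962, 2.46, 0.054]
ft_force: [0.9, -1.3, -0.8]
width: 20.1
grasp_force: 30.0
[ 0.18280375  0.28908843  1.93500252 -0.466931    0.5106101  -0.27924852]
t 6.72 pos [630.6  59.4 224.4] lin(now axes) [ 1.8  0.1 -0.6] ang [-0.011  -0.0191  0.0155] lin(target axes) [ 1.8  0.1 -0.6] |w|deg 1.5
[284.84796258 151.22276048] [284.79910508 153.53469819]
[272.0, 149.9] [262, 129, 19, 42, 573]
[295.2, 150.0] [288, 130, 18, 42, 587]
[114.1, 236.1] [100, 220, 28, 37, 594]
[94.9, 240.8] [83, 222, 26, 36, 578]
[280.9, 282.8] [252, 231, 60, 96, 4755]
[230.6, 345.5] [225, 310, 15, 72, 628]
[332.0, 345.7] [323, 310, 16, 72, 595]
[280.3, 364.3] [258, 362, 47, 5, 170]
[292.8, 410.9] [76, 398, 394, 22, 6327]
```

View pics/w3.png

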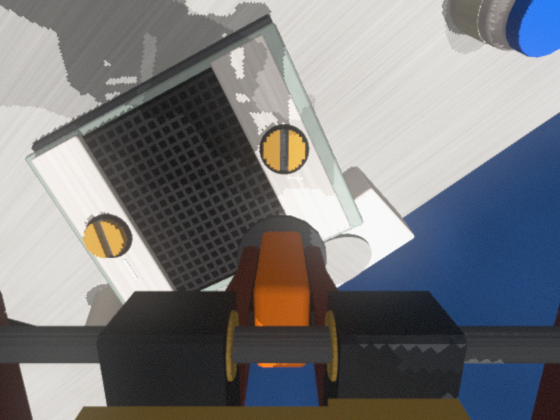

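Wrist view: left screw at (283.5,150) with its slot vertical in the picture, so it is lined up with the blade. The right screw is at (105,238). Refining both positions.

```bash
cat > m.py <<'E'
from h import *
def screw(im,o,guess,rad=40):
    "slot centre, angle from wrist image near projected guess, on plane through guess"
    W=cam('wrist',o);g=proj(W,guess)
    bs=[b for b in blobs(im,(10,90,40),(24,255,255),60) if np.hypot(*(np.array(b[0])-g))<rad]
    def onp(uv):
        p,e=ray(W,uv);return p+e*((guess-p)@nf)/(e@nf)
    ys,xs=np.nonzero(np.any([b[2] for b in bs],0))
    (c,r)=cv2.minEnclosingCircle(np.c_[xs,ys].astype(np.float32))
    P=np.array([onp(u) for u in np.c_[xs,ys]])
    q=np.c_[(P-guess)@yf,(P-guess)@up].astype(np.float32)
    (cc,rr)=cv2.minEnclosingCircle(q)
    h=[np.c_[(onp(b[0])-guess)@yf,(onp(b[0])-guess)@up][0] for b in bs]
    ang=None
    if len(h)==2:
        d=h[1]-h[0];ang=(np.degrees(np.arctan2(d[1],d[0]))+90+90)%180-90;mid=(h[0]+h[1])/2
    else: mid=None
    pos=guess+cc[0]*yf+cc[1]*up
    print(len(bs),'circle',np.round(cc,2),round(rr,2),'mid',mid,'ang',ang,'pos',pos.round(1));return pos,ang
E
python3 - <<'E'
from m import *
im=cv2.imread('pics/w3.png')[:,:,::-1].copy();v=np.load('pics/w3.npy');o=dict(ee_pos=v[:3],orientation=v[3:],t=0)
for z in(93.5,):
    l,_=screw(im,o,np.array([663,72,z]));r,_=screw(im,o,np.array([613,-96,z]))
    d=l-r;print(np.linalg.norm(d),'yaw',np.degrees(np.arctan2(-d[0],d[1])),d)
R=Ro.from_rotvec(v[3:]).as_matrix();print('tool frame of L',R.T@(l-v[:3]))
delta(*tgt(l,-63,60,-45),o)
E
```

```text
2 circle [-0.68 -0.95] 18.73 mid [-0.47471473 -1.38313814] ang -63.80976237015315 pos [662.   71.6  93. ]
2 circle [-1.58 -1.51] 20.45 mid [-1.62930463 -1.18372759] ang -78.17461578211854 pos [611.3 -97.1  92.7]
176.18374235961537 yaw -16.730387334567478 [ 50.71768135 168.72566765   0.27739108]
tool frame of L [ 44.89005677   1.18884312 127.95166606]
t 0 pos [630.6  59.4 224.4] lin(now axes) [ 2.4 -0.9 -0.6] ang [-0.011  -0.0191  0.0155] lin(target axes) [ 2.3 -0.9 -0.6] |w|deg 1.5
```

```bash
sed -i 's/radians(-16.6)/radians(-16.7)/' h.py
python3 - <<'E'
from h import *
l=np.array([662,71.6,93.0])
v=np.load('pics/w3.npy');im0=0
W3=cam('wrist',dict(ee_pos=v[:3],orientation=v[3:]))
W0=cam('wrist',dict(ee_pos=np.array([624.43,.037,221.9]),orientation=np.array([-2.2206,-2.22064,.0017])))
print(tri([W3,W0],[(283.7,150),(328.5,115.5)]),tri([W3,W0],[(104.5,238.5),(268.2,302)]))
delta(*tgt(l,-63.8,15));delta(*tgt(l,-63.8,0))
E
```

```text
[661.13015253  72.51885481  94.11113688] [611.25934466 -95.6159834   94.09730996]
t 6.77 pos [631.   59.3 224.8] lin(now axes) [47.1  0.  45.4] ang [-0.0096 -0.0187  0.0021] lin(target axes) [48.  -0.5 44.5] |w|deg 1.2
t 6.77 pos [631.   59.3 224.8] lin(now axes) [46.9  0.2 60.4] ang [-0.0096 -0.0187  0.0021] lin(target axes) [48.  -0.5 59.5] |w|deg 1.2
```

```bash
python3 -m pendant '{"grip":[-1,-1,-1,-1,-1,-1,-1,-1,-1],"linear":[[0,0,0],[16,0,0],[16,-0.3,0],[16,0,0],[0,0,15],[0,0,15],[0,0,14],[0,0,0],[0,0,0]],"angular":[[-0.01,-0.019,0.002],[0,0,0],[0,0,0],[0,0,0],[0,0,0],[0,0,0],[0,0,0],[0,0,0],[0,0,0]]}'
python3 - <<'E'
from h import *
l=np.array([662,71.6,93.0])
delta(*tgt(l,-63.8,0))
D=cam('side');im=ctrl.get_image('side');u,v=proj(D,l).astype(int);S=cam('scene');i2=ctrl.get_image('scene');a,b=proj(S,l).astype(int)
f=lambda i,u,v:cv2.resize(i[v-45:v+25,u-35:u+35],(400,400),interpolation=cv2.INTER_CUBIC)
cv2.imwrite('pics/c4.png',np.hstack([f(im,u,v),f(i2,a,b)])[:,:,::-1])
E
```

```text
t: 7.52
ee_pos: [622.1, 83.2, 164.7]
orientation: [0.959, 2.436, 0.057]
ft_force: [0.6, -0.7, -1.7]
width: 19.7
grasp_force: 30.0
t 7.52 pos [622.1  83.2 164.7] lin(now axes) [ 0.   0.3 15.2] ang [-0.0007  0.001  -0.0012] lin(target axes) [ 0.   0.3 15.2] |w|deg 0.1
```

View pics/c4.png

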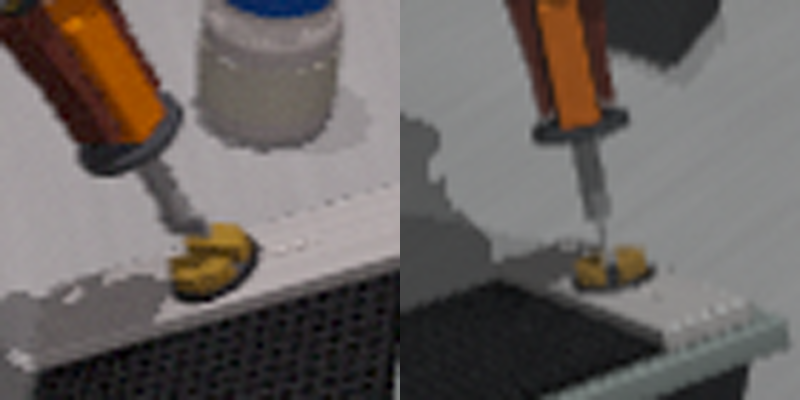

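The side and scene crops show the blade poised over the slot, seemingly in line. I'll descend carefully.

```bash
python3 -m pendant '{"grip":[-1,-1,-1,-1,-1,-1],"linear":[[0,0,6],[0,0,5],[0,0,4],[0,0,3],[0,0,0],[0,0,0]],"angular":[[0,0,0],[0,0,0],[0,0,0],[0,0,0],[0,0,0],[0,0,0]]}'
python3 - <<'E'
from h import *
l=np.array([662,71.6,93.0]);delta(*tgt(l,-63.8,0));o=ctrl.get_obs();print(Ro.from_rotvec(o['orientation']).inv().apply(o['ft_force']))
E
```

```text
t: 8.12
ee_pos: [630.3, 81.2, 149.4]
orientation: [0.959, 2.436, 0.059]
ft_force: [0.4, -0.3, -1.7]
width: 19.9
grasp_force: 30.0
t 8.12 pos [630.3  81.2 149.4] lin(now axes) [-0.5  0.2 -2.3] ang [ 0.0006  0.0014 -0.001 ] lin(target axes) [-0.5  0.2 -2.3] |w|deg 0.1
[ 0.27009173 -0.35367856  1.7175559 ]
```

```bash
python3 -m pendant '{"grip":[-1,-1,-1,-1,-1],"linear":[[0,0,2],[0,0,2],[0,0,0],[0,0,0],[0,0,0]],"angular":[[0,0,0],[0,0,0],[0,0,0],[0,0,0],[0,0,0]]}'
python3 - <<'E'
from h import *
l=np.array([662,71.6,93.0]);delta(*tgt(l,-63.8,0));o=ctrl.get_obs();R=Ro.from_rotvec(o['orientation']).inv();print(R.apply(o['ft_force']),R.apply(o['moment']))
E
```

```text
t: 8.53
ee_pos: [631.9, 80.7, 147.9]
orientation: [0.958, 2.434, 0.059]
ft_force: [-13.9, 2.3, 18.7]
width: 20.0
grasp_force: 30.0
t 8.53 pos [631.9  80.7 147.9] lin(now axes) [ 0.2 -0.2 -4.4] ang [ 0.0015  0.0031 -0.0014] lin(target axes) [ 0.2 -0.2 -4.4] |w|deg 0.2
[  1.63949744  -2.83240318 -23.17554425] [0.92365046 0.50554758 0.01589309]
```

```bash
cat > f.py <<'E'
from h import *
l=np.array([662,71.6,93.0]);r=np.array([611.3,-96.5,93.3])
o=ctrl.get_obs();R=Ro.from_rotvec(o['orientation']).as_matrix();c=l if o['ee_pos'][1]>0 else r
e=R.T@(o['ee_pos']-nf*TIP-c);ang=np.degrees(np.arctan2(R[:,0]@up,R[:,0]@yf))
print('t',round(o['t'],2),'tip off(tool xyz)',e.round(1),'ang',ang.round(1),'tilt',np.degrees(np.arccos(-R[:,2]@nf)).round(2),'F',(R.T@o['ft_force']).round(1),'M',(R.T@o['moment']).round(2),'w',round(o['width'],1),'q',o['qpos'].round(2))
E
python3 -m pendant '{"grip":[-1,-1,-1],"linear":[[0,0,-1.3],[0,3,0],[0,0,0]],"angular":[[0,0,0],[0,0,0],[0,0,0]]}' >/dev/null; python3 f.py
python3 -m pendant '{"grip":[-1,-1,-1],"linear":[[0,-3,0],[0,-3,0],[0,0,0]],"angular":[[0,0,0],[0,0,0],[0,0,0]]}' >/dev/null; python3 f.py
```

```text
t 8.78 tip off(tool xyz) [0.3 2.7 4.3] ang -63.7 tilt 0.12 F [  1.1  -3.3 -12. ] M [0.83 0.35 0.1 ] w 19.9 q [ 0.23  0.42  1.98 -0.76  0.37  0.08]
t 9.03 tip off(tool xyz) [-0.3 -1.   4.2] ang -63.7 tilt 0.34 F [ 0.3  1.9 -7. ] M [-0.49  0.45  0.07] w 20.1 q [ 0.23  0.42  1.99 -0.77  0.36  0.08]
```

```bash
python3 -m pendant '{"grip":[-1,-1],"linear":[[0,0,0],[0,0,0]],"angular":[[0,0,0],[0,0,0]]}' >/dev/null; python3 f.py
python3 -m pendant '{"grip":[-1,-1,-1],"linear":[[0,-3,0],[0,0,0],[0,0,0]],"angular":[[0,0,0],[0,0,0],[0,0,0]]}' >/dev/null; python3 f.py
```

```text
t 9.2 tip off(tool xyz) [-0.3 -0.9  4.2] ang -63.7 tilt 0.32 F [ 1.7  1.8 -7.5] M [-0.48  0.41  0.02] w 19.7 q [ 0.23  0.42  1.99 -0.77  0.36  0.08]
t 9.45 tip off(tool xyz) [-0.5 -1.7  4.1] ang -63.7 tilt 0.58 F [ 3.3  7.5 -3.5] M [-1.79  0.84  0.08] w 19.6 q [ 0.22  0.42  1.99 -0.78  0.35  0.09]
```

```bash
python3 -m pendant '{"grip":[-1,-1,-1],"linear":[[0,7,0],[0,0,0],[0,0,0]],"angular":[[0,0,0],[0,0,0],[0,0,0]]}' >/dev/null; python3 f.py
python3 -m pendant '{"grip":[-1,-1,-1,-1,-1],"linear":[[0,0,0],[0,0,0],[0,0,0],[0,0,0],[0,0,0]],"angular":[[0,0,0.1],[0,0,0.1],[0,0,0.1],[0,0,0.1],[0,0,0]]}' >/dev/null; python3 f.py
```

```text
t 9.7 tip off(tool xyz) [0.2 1.7 4.2] ang -63.7 tilt 0.16 F [  1.7  -1.3 -10.8] M [ 0.29  0.46 -0.  ] w 20.0 q [ 0.23  0.42  1.98 -0.76  0.37  0.08]
t 10.12 tip off(tool xyz) [0.7 0.6 4.2] ang -40.5 tilt 0.11 F [  0.   -3.4 -11.9] M [ 0.89  0.17 -0.05] w 19.8 q [ 0.23  0.42  1.98 -0.76  0.37  0.49]
```

```bash
python3 -m pendant '{"grip":[-1,-1,-1,-1,-1,-1,-1,-1,-1,-1,-1,-1],"linear":[[0,0,0],[0,0,0],[0,0,0],[0,0,0],[0,0,0],[0,0,0],[0,0,0],[0,0,0],[0,0,0],[0,0,0],[0,0,0],[0,0,0]],"angular":[[0,0,0.12],[0,0,0.12],[0,0,0.12],[0,0,0.12],[0,0,0.12],[0,0,0.12],[0,0,0.12],[0,0,0.12],[0,0,0.12],[0,0,0.12],[0,0,0.12],[0,0,0]]}' >/dev/null; python3 f.py
```

```text
t 11.12 tip off(tool xyz) [-0.4 -0.6  4.4] ang 35.0 tilt 0.17 F [ -5.    0.6 -13.2] M [ 0.2  -1.33 -0.97] w 25.0 q [ 0.23  0.42  1.98 -0.77  0.37  1.81]
```

```bash
python3 -m pendant '{"grip":[-1,-1,-1,-1],"linear":[[0,0,0],[0,0,0],[0,0,0],[0,0,0]],"angular":[[0,0,-0.1],[0,0,-0.1],[0,0,-0.1],[0,0,0]]}' >/dev/null; python3 f.py
python3 - <<'E'
from h import *
im=ctrl.get_image('side');i2=ctrl.get_image('scene');cv2.imwrite('pics/s5.png',im[:,:,::-1]);cv2.imwrite('pics/sc5.png',i2[:,:,::-1])
l=np.array([662,71.6,93.0])
for n,i in(('side',im),('scene',i2)):
    c=cam(n);g=proj(c,l)
    for b in blobs(i,(12,90,40),(24,255,255),6):
        if np.hypot(*(b[0]-g))<25:print(n,g.round(1),b[0],b[1])
E
```

```text
t 11.45 tip off(tool xyz) [-0.1 -0.5  4.7] ang 17.3 tilt 0.14 F [-4.9 -1.4 -7.9] M [ 0.41 -1.06 -0.46] w 20.4 q [ 0.23  0.42  1.98 -0.77  0.37  1.49]
side [317.8 195.5] [321.5, 194.0] [318, 189, 9, 11, 61]
side [317.8 195.5] [313.7, 197.2] [311, 193, 7, 8, 30]
scene [322.7 210.9] [315.2, 191.3] [315, 189, 2, 5, 6]
scene [322.7 210.9] [319.3, 192.3] [318, 192, 4, 2, 6]
scene [322.7 210.9] [324.0, 211.8] [318, 209, 13, 6, 52]
```

```bash
python3 -m pendant '{"grip":[-1,-1,-1,-1,-1,-1,-1,-1,-1,-1,-1],"linear":[[0,0,0],[0,0,-5],[0,0,-10],[0,0,-15],[0,0,-15],[0,0,-18],[-15,0,0],[-15,0,0],[-15,0,0],[0,0,0],[0,0,0]],"angular":[[0,0,-0.08],[0,0,0],[0,0,0],[0,0,0],[0,0,0],[0,0,0],[0,0,0],[0,0,0],[0,0,0],[0,0,0],[0,0,0]]}'; python3 f.py
python3 - <<'E'
from m import *
o=ctrl.get_obs();im=ctrl.get_image('wrist');cv2.imwrite('pics/w5.png',im[:,:,::-1])
W=cam('wrist',o);l=np.array([662,71.6,93.0]);print(proj(W,l))
print([(b[0],b[1]) for b in blobs(im,(10,90,40),(24,255,255),60) if b[0][1]<300]);screw(im,o,l)
E
```

```text
t: 12.47
ee_pos: [580.0, 49.7, 196.1]
orientation: [2.35, 1.36, 0.498]
ft_force: [0.4, 0.8, -2.1]
width: 19.9
grasp_force: 29.9
t 12.47 tip off(tool xyz) [-45.9  -0.6 -57.7] ang 13.2 tilt 0.08 F [ 0.7 -1.1  1.9] M [ 0.3  -0.12 -0.02] w 19.9 q [ 0.19  0.26  2.07 -0.63  0.4   1.25]
[282.19999625 148.56687588]
[([292.8, 146.0], [282, 127, 23, 42, 598]), ([270.4, 151.2], [259, 130, 24, 41, 590]), ([281.2, 278.8], [250, 225, 65, 102, 5304]), ([4.3, 294.3], [0, 275, 10, 39, 211])]
2 circle [ 0.22 -0.43] 18.51 mid [ 0.08446681 -0.50118772] ang 0.12300013315920921 pos [661.7  71.9  92.8]
```

View pics/w5.png

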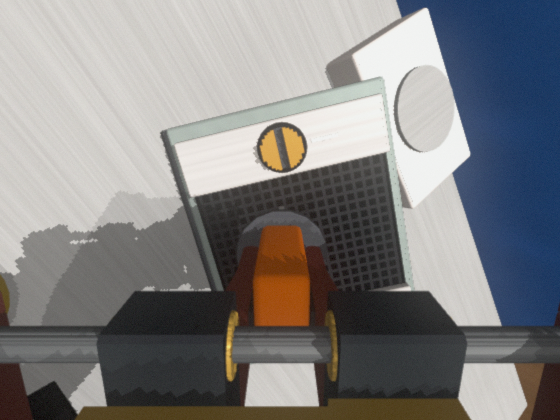

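The last view shows the left screw at (282,149) with its slot now level across the slope: it turned clockwise from -64° to 0° and then blocked hard. Before going further I'll check numerically where the white mark on the bar lies.

Run:
```python
from m import *
v=np.load('pics/w3.npy')
fr={'w0':dict(ee_pos=np.array([624.43,.037,221.9]),orientation=np.array([-2.2206,-2.22064,.0017])),'w3':dict(ee_pos=v[:3],orientation=v[3:]),'w5':ctrl.get_obs()}
for n,i,nm in(('wrist0',fr['w0'],'L'),('w5',fr['w5'],'L'),('w3',fr['w3'],'R')):
    im=cv2.cvtColor(cv2.imread(f'pics/{n}.png'),cv2.COLOR_BGR2GRAY).astype(float);im=cv2.GaussianBlur(im,(3,3),0);W=cam('wrist',i)
    c=np.array([661.7,71.9,92.8]) if nm=='L' else np.array([611.3,-96.5,93.3]);c=c-11*nf
    print(n,nm,'rows: yf +32..-32, cols: up-slope -64..64 step 4')
    for y in range(32,-33,-4):
        r=''
        for u in range(-64,65,4):
            q=proj(W,c+y*yf+u*up).round().astype(int)
            r+='%4d'%im[q[1],q[0]] if 0<=q[0]<560 and 0<=q[1]<420 else '   .'
        print(r)
```

```text
wrist0 L rows: yf +32..-32, cols: up-slope -64..64 step 4
 171 171 172 171 170 171 171 169 169 169 167 166 169 170 171 169 168 169 172 172 174 175 173 172 174 176 176 179 180 180 180 180 181
 171 173 175 173 170 170 172 170 169 170 169 167 167 169 170 170 170 171 171 172 174 174 174 173 174 175 176 177 178 181 182 181 179
 189 189 193 194 193 191 191 189 189 189 190 190 189 185 185 184 177 176 193 192 189 188 181 195 190 188 181 196 192 188 199 194 203
 219 219 219 219 219 219 219 219 219 218 220 220 219 198 107  93  81 114 199 221 221 222 223 223 224 223 224 224 225 225 226 226 226
 223 223 221 222 221 221 220 221 221 220 220 220 167 163 165 164 162  90  68 141 221 222 222 222 223 223 223 224 223 224 224 224 225
 222 222 222 222 222 223 223 222 223 223 222 172 164 164 163 163 164 164 113  69 181 224 226 226 225 227 226 226 228 226 228 228 228
 225 224 224 225 224 224 225 225 225 224 218  75  84 139 163 164 163 163 162 111  70 224 225 227 226 227 227 226 226 227 227 227 227
 219 219 219 218 219 218 218 218 218 217 191 110  99  93  88 130 163 163 164 115  71 201 221 221 220 222 221 22
[... 5148 characters left out ...]
238 238 239 239 237 237 237 117  61
 240 240 239 240 239 239 239 239 239 239 238 231 168 185 186 184 184 183 181 155 133 234 237 237 237 237 237 237 236 236 236 219  61
 239 240 240 239 239 239 238 239 238 238 238 239 238 193 185 185 185 184 185 185 204 238 238 239 238 237 238 238 238 238 238 236  81
 236 238 234 236 238 235 236 238 235 236 231 238 234 235 189 185 185 185 185 207 235 235 237 237 232 235 235 228 228 237 232 231 186
 193 195 197 192 196 199 196 195 194 195 194 196 197 194 193 192 189 188 191 191 193 195 192 191 191 192 185 189 178 177 176 180 179
 223 222 215 220 218 217 221 220 217 220 217 218 219 216 218 219 220 221 219 216 220 217 216 217 216 221 203 141 137 134 132 130 126
```

The mark lies up-slope, so locked is 90° from the present slot line. I'll re-insert with the blade in line and probe the turn gently in each direction to learn where the stop is.

Run:
```python
from h import *
l=np.array([661.9,72.0,93.0]);delta(*tgt(l,0,3))
```

```text
t 12.52 pos [580.7  50.4 196.4] lin(now axes) [45.2 -0.1 54.6] ang [ 0.0013  0.0004 -0.2291] lin(target axes) [44.  10.3 54.6] |w|deg 13.1
```

```bash
python3 -m pendant '{"grip":[-1,-1,-1,-1,-1,-1,-1,-1,-1,-1,-1],"linear":[[15,0,0],[15,0,0],[15.2,0,0],[0,0,0],[0,0,0],[0,0,18],[0,0,18],[0,0,15],[0,0,4],[0,0,0],[0,0,0]],"angular":[[0,0,0],[0,0,0],[0,0,0],[0,0,-0.115],[0,0,-0.115],[0,0,0],[0,0,0],[0,0,0],[0,0,0],[0,0,0],[0,0,0]]}' >/dev/null; python3 f.py
python3 -m pendant '{"grip":[-1,-1,-1,-1,-1],"linear":[[0,0,2],[0,0,2],[0,0,2],[0,0,0],[0,0,0]],"angular":[[0,0,0],[0,0,0],[0,0,0],[0,0,0],[0,0,0]]}' >/dev/null; python3 f.py
```

```text
t 13.43 tip off(tool xyz) [ 1.9  0.1 -3.2] ang -0.2 tilt 0.1 F [-0.9 -1.7  1.2] M [ 0.4  -0.1  -0.01] w 20.3 q [ 0.24  0.41  1.98 -0.75  0.38  1.17]
t 13.85 tip off(tool xyz) [1.2 0.3 2.6] ang -0.1 tilt 0.12 F [-0.  -0.5  2.2] M [ 0.33  0.08 -0.03] w 20.1 q [ 0.23  0.42  1.98 -0.76  0.37  1.19]
```

```bash
python3 -m pendant '{"grip":[-1,-1,-1,-1],"linear":[[-1,0,1.5],[0,0,1],[0,0,0],[0,0,0]],"angular":[[0,0,0],[0,0,0],[0,0,0],[0,0,0]]}' >/dev/null; python3 f.py
python3 -m pendant '{"grip":[-1,-1,-1,-1,-1],"linear":[[0,0,0],[0,0,0],[0,0,0],[0,0,0],[0,0,0]],"angular":[[0,0,0.07],[0,0,0.07],[0,0,0.07],[0,0,0],[0,0,0]]}' >/dev/null; python3 f.py
python3 -m pendant '{"grip":[-1,-1,-1,-1],"linear":[[0,0,0],[0,0,0],[0,0,0],[0,0,0]],"angular":[[0,0,0.07],[0,0,0.07],[0,0,0],[0,0,0]]}' >/dev/null; python3 f.py
```

```text
t 14.18 tip off(tool xyz) [0.2 0.4 4.7] ang -0.1 tilt 0.15 F [-0.6 -1.4 -8.4] M [ 0.63 -0.12  0.03] w 20.3 q [ 0.23  0.42  1.98 -0.77  0.37  1.19]
t 14.6 tip off(tool xyz) [ 0.4 -0.6  4.7] ang 11.9 tilt 0.11 F [  1.1  -4.5 -10.2] M [ 1.32  0.12 -0.18] w 20.2 q [ 0.23  0.42  1.98 -0.77  0.37  1.4 ]
t 14.93 tip off(tool xyz) [ 0.6 -0.7  4.7] ang 19.8 tilt 0.14 F [-0.4 -4.8 -9.2] M [ 1.43  0.13 -0.76] w 20.7 q [ 0.23  0.42  1.98 -0.77  0.37  1.54]
```

It is a hard stop at the level slot. Probing counter-clockwise.

```bash
python3 -m pendant '{"grip":[-1,-1,-1,-1,-1,-1,-1,-1,-1],"linear":[[0,0,0],[0,0,0],[0,0,0],[0,0,0],[0,0,0],[0,0,0],[0,0,0],[0,0,0],[0,0,0]],"angular":[[0,0,-0.12],[0,0,-0.12],[0,0,-0.12],[0,0,-0.12],[0,0,-0.12],[0,0,-0.12],[0,0,0],[0,0,0],[0,0,0]]}' >/dev/null; python3 f.py
```

```text
t 15.68 tip off(tool xyz) [0.3 0.5 4.7] ang -21.3 tilt 0.15 F [ 1.  -1.6 -7.7] M [0.54 0.36 0.01] w 19.7 q [ 0.23  0.42  1.98 -0.77  0.37  0.82]
```

```bash
python3 -m pendant '{"grip":[-1,-1,-1,-1,-1,-1,-1,-1,-1,-1,-1,-1],"linear":[[0,0,0],[0,0,0],[0,0,0],[0,0,0],[0,0,0],[0,0,0],[0,0,0],[0,0,0],[0,0,0],[0,0,0],[0,0,0],[0,0,0]],"angular":[[0,0,-0.12],[0,0,-0.12],[0,0,-0.12],[0,0,-0.12],[0,0,-0.12],[0,0,-0.12],[0,0,-0.12],[0,0,-0.12],[0,0,-0.12],[0,0,-0.12],[0,0,0],[0,0,0]]}' >/dev/null; python3 f.py
python3 -m pendant '{"grip":[-1,-1,-1,-1],"linear":[[0,0,0],[0,0,0],[0,0,0],[0,0,0]],"angular":[[0,0,-0.07],[0,0,-0.07],[0,0,0],[0,0,0]]}' >/dev/null; python3 f.py
```

```text
t 16.68 tip off(tool xyz) [-0.4  1.   4.7] ang -90.1 tilt 0.2 F [ 2.3  2.6 -6.7] M [-0.64  0.79  0.09] w 19.8 q [ 0.23  0.42  1.98 -0.77  0.37 -0.38]
t 17.02 tip off(tool xyz) [-0.6  1.   4.7] ang -98.1 tilt 0.2 F [ 2.1  3.2 -6.2] M [-0.83  0.74  0.17] w 20.2 q [ 0.23  0.42  1.98 -0.77  0.37 -0.52]
```

```bash
python3 -m pendant '{"grip":[-1,-1,-1,-1],"linear":[[0,0,0],[0,0,0],[0,0,0],[0,0,0]],"angular":[[0,0,-0.07],[0,0,-0.07],[0,0,0],[0,0,0]]}' >/dev/null; python3 f.py
python3 -m pendant '{"grip":[-1,-1,-1,-1],"linear":[[0,0,0],[0,0,0],[0,0,0],[0,0,0]],"angular":[[0,0,-0.07],[0,0,-0.07],[0,0,0],[0,0,0]]}' >/dev/null; python3 f.py
```

```text
t 17.35 tip off(tool xyz) [-0.6  1.   4.8] ang -106.0 tilt 0.2 F [ 2.2  3.9 -6.2] M [-1.1   0.66  0.52] w 20.0 q [ 0.23  0.42  1.98 -0.76  0.37 -0.66]
t 17.68 tip off(tool xyz) [-0.2  0.9  4.8] ang -114.0 tilt 0.15 F [ 2.7  4.2 -7.7] M [-1.19  0.66  0.9 ] w 21.6 q [ 0.23  0.42  1.98 -0.76  0.37 -0.8 ]
```

Findings: the screw's travel is a quarter turn with hard stops at both ends, and its clockwise end is the level slot I reached first. The order is to turn clockwise as far as it goes, so I go back to that stop.

```bash
python3 -m pendant '{"grip":[-1,-1,-1,-1,-1,-1,-1,-1,-1,-1,-1,-1],"linear":[[0,0,0],[0,0,0],[0,0,0],[0,0,0],[0,0,0],[0,0,0],[0,0,0],[0,0,0],[0,0,0],[0,0,0],[0,0,0],[0,0,0]],"angular":[[0,0,0.12],[0,0,0.12],[0,0,0.12],[0,0,0.12],[0,0,0.12],[0,0,0.12],[0,0,0.12],[0,0,0.12],[0,0,0.12],[0,0,0.12],[0,0,0.12],[0,0,0.12]]}' >/dev/null; python3 f.py
python3 -m pendant '{"grip":[-1,-1,-1,-1,-1,-1,-1,-1,-1,-1],"linear":[[0,0,0],[0,0,0],[0,0,0],[0,0,0],[0,0,0],[0,0,0],[0,0,0],[0,0,0],[0,0,0],[0,0,0]],"angular":[[0,0,0.12],[0,0,0.12],[0,0,0.12],[0,0,0.12],[0,0,0.12],[0,0,0.12],[0,0,0.12],[0,0,0],[0,0,0],[0,0,0]]}' >/dev/null; python3 f.py
```

```text
t 18.68 tip off(tool xyz) [0.2 0.5 4.9] ang -31.3 tilt 0.15 F [ 0.5 -1.7 -5.8] M [ 0.48  0.43 -0.09] w 20.1 q [ 0.23  0.42  1.98 -0.77  0.37  0.65]
t 19.52 tip off(tool xyz) [ 0.6 -0.1  4.9] ang 16.4 tilt 0.15 F [ 0.8 -2.5 -5.3] M [ 0.86  0.12 -0.55] w 19.9 q [ 0.23  0.42  1.98 -0.77  0.37  1.48]
```

```bash
python3 -m pendant '{"grip":[-1,-1,-1,-1,-1,-1,-1],"linear":[[0,0,0],[0,0,-5],[0,0,-12],[0,0,-20],[0,0,-25],[0,0,0],[0,0,0]],"angular":[[0,0,-0.12],[0,0,0],[0,0,0],[0,0,0],[0,0,0],[0,0,0],[0,0,0]]}' >/dev/null; python3 f.py
python3 - <<'E'
from m import *
delta(*tgt(np.array([611.5,-96.3,93.4]),-78,60,-45))
E
```

```text
t 20.1 tip off(tool xyz) [  0.9   1.1 -57.7] ang 9.8 tilt 0.25 F [-0.6 -1.   0.5] M [ 0.36 -0.15  0.04] w 20.2 q [ 0.26  0.29  2.01 -0.64  0.46  1.25]
t 20.1 pos [602.9  89.9 202.1] lin(now axes) [-175.3   73.9   -2.8] ang [ 4.7000e-03  1.1000e-03 -1.5316e+00] lin(target axes) [ -80.7 -172.3   -2.7] |w|deg 87.8
```

```bash
python3 -m pendant '{"grip":[-1,-1,-1,-1,-1,-1,-1,-1],"linear":[[-21.9,9.2,-0.3],[-21.9,9.2,-0.3],[-21.9,9.2,-0.3],[-21.9,9.2,-0.3],[-21.9,9.2,-0.3],[-21.9,9.2,-0.3],[-21.9,9.2,-0.3],[-22,9.5,-0.3]],"angular":[[0,0,0],[0,0,0],[0,0,0],[0,0,0],[0,0,0],[0,0,0],[0,0,0],[0,0,0]]}' >/dev/null
python3 -m pendant '{"grip":[-1,-1,-1,-1,-1,-1,-1,-1,-1,-1,-1,-1],"linear":[[0,0,0],[0,0,0],[0,0,0],[0,0,0],[0,0,0],[0,0,0],[0,0,0],[0,0,0],[0,0,0],[0,0,0],[0,0,0],[0,0,0]],"angular":[[0,0,-0.122],[0,0,-0.122],[0,0,-0.122],[0,0,-0.122],[0,0,-0.122],[0,0,-0.122],[0,0,-0.122],[0,0,-0.122],[0,0,-0.122],[0,0,-0.122],[0,0,-0.122],[0,0,-0.122]]}' >/dev/null
python3 -m pendant '{"grip":[-1,-1,-1],"linear":[[0,0,0],[0,0,0],[0,0,0]],"angular":[[0,0,-0.06],[0,0,0],[0,0,0]]}' >/dev/null;python3 f.py
python3 - <<'E'
from m import *
r=np.array([611.5,-96.3,93.4])
o=ctrl.get_obs();im=ctrl.get_image('wrist');cv2.imwrite('pics/w6.png',im[:,:,::-1])
W=cam('wrist',o);print(proj(W,r))
p,a=screw(im,o,r)
screw(im,o,np.array([661.8,71.9,93]))
delta(*tgt(p,a,15))
E
```

```text
t 22.02 tip off(tool xyz) [-44.2  -0.3 -57.9] ang -77.5 tilt 0.03 F [1. 1. 1.] M [0.01 0.34 0.02] w 20.2 q [-0.15  0.21  2.06 -0.2   0.36 -1.04]
[282.80299542 152.04449057]
2 circle [0.05 0.02] 18.34 mid [-0.12163363 -0.22949261] ang -78.63230226761394 pos [611.5 -96.3  93.4]
2 circle [ 0.55 -0.67] 19.24 mid [ 0.59355628 -0.44733972] ang -0.3381202653714013 pos [661.4  72.6  92.7]
t 22.07 pos [584.1 -98.5 223.8] lin(now axes) [44.2  0.5 43. ] ang [-0.0002  0.0007 -0.0191] lin(target axes) [44.1  1.3 43. ] |w|deg 1.1
```

```bash
python3 -m pendant '{"grip":[-1,-1,-1,-1,-1,-1,-1,-1,-1,-1],"linear":[[15,0,0],[15,0.8,0],[14.2,0.8,0],[0,0,20],[0,0,20],[0,0,10],[0,0,4],[0,0,4],[0,0,2],[0,0,0]],"angular":[[0,0,-0.019],[0,0,0],[0,0,0],[0,0,0],[0,0,0],[0,0,0],[0,0,0],[0,0,0],[0,0,0],[0,0,0]]}' >/dev/null;python3 f.py
python3 -m pendant '{"grip":[-1,-1,-1,-1],"linear":[[0,0,2],[0,0,1.5],[0,0,0],[0,0,0]],"angular":[[0,0,0],[0,0,0],[0,0,0],[0,0,0]]}' >/dev/null;python3 f.py
```

```text
t 22.9 tip off(tool xyz) [-0.7  1.2  1.4] ang -78.8 tilt 0.11 F [0.5 0.5 1.3] M [-0.03  0.38  0.04] w 19.8 q [-0.12  0.34  2.12 -0.47  0.19 -0.76]
t 23.23 tip off(tool xyz) [-0.8  1.2  4.6] ang -78.8 tilt 0.13 F [ 1.  -0.1  1.4] M [ 0.02  0.39 -0.  ] w 20.0 q [-0.12  0.35  2.12 -0.48  0.18 -0.75]
```

```bash
python3 -m pendant '{"grip":[-1,-1,-1,-1],"linear":[[0.8,0,1],[0,0,0.7],[0,0,0],[0,0,0]],"angular":[[0,0,0],[0,0,0],[0,0,0],[0,0,0]]}' >/dev/null;python3 f.py
python3 -m pendant '{"grip":[-1,-1,-1,-1,-1,-1,-1,-1,-1,-1,-1],"linear":[[0,0,0],[0,0,0],[0,0,0],[0,0,0],[0,0,0],[0,0,0],[0,0,0],[0,0,0],[0,0,0],[0,0,0],[0,0,0]],"angular":[[0,0,0.12],[0,0,0.12],[0,0,0.12],[0,0,0.12],[0,0,0.12],[0,0,0.12],[0,0,0.12],[0,0,0.12],[0,0,0.12],[0,0,0.12],[0,0,0]]}' >/dev/null; python3 f.py
```

```text
t 23.57 tip off(tool xyz) [-0.5  1.4  5.6] ang -78.8 tilt 0.21 F [ -0.7  -0.7 -13.5] M [0.32 0.37 0.09] w 20.2 q [-0.12  0.35  2.12 -0.5   0.18 -0.74]
t 24.48 tip off(tool xyz) [0.6 0.4 5.6] ang -9.7 tilt 0.15 F [ -3.1  -1.4 -14.1] M [ 0.58 -0.8  -0.01] w 19.6 q [-0.12  0.35  2.12 -0.5   0.18  0.47]
```

```bash
python3 -m pendant '{"grip":[-1,-1,-1,-1,-1,-1,-1],"linear":[[0,0,0],[0,0,0],[0,0,0],[0,0,0],[0,0,0],[0,0,0],[0,0,0]],"angular":[[0,0,0.12],[0,0,0.12],[0,0,0.12],[0,0,0.07],[0,0,0.03],[0,0,0],[0,0,0]]}' >/dev/null; python3 f.py
```

```text
t 25.07 tip off(tool xyz) [0.7 0.1 5.6] ang 16.2 tilt 0.15 F [ -4.2  -0.2 -14.9] M [ 0.14 -1.08 -0.64] w 20.2 q [-0.12  0.35  2.12 -0.5   0.18  0.92]
```

```bash
python3 -m pendant '{"grip":[-1,-1,-1,-1,-1,-1,-1,-1,-1,-1,-1],"linear":[[0,0,0],[0,0,-5],[0,0,-12],[0,0,-18],[0,0,-25],[0,0,-10],[-15,0,0],[-15,0,0],[-15,0,0],[0,0,0],[0,0,0]],"angular":[[0,0,-0.13],[0,0,0],[0,0,0],[0,0,0],[0,0,0],[0,0,0],[0,0,0],[0,0,0],[0,0,0],[0,0,0],[0,0,0]]}' >/dev/null; python3 f.py
python3 - <<'E'
from m import *
o=ctrl.get_obs();im=ctrl.get_image('wrist');cv2.imwrite('pics/w7.png',im[:,:,::-1]);i2=ctrl.get_image('side')
screw(im,o,np.array([611.5,-96.3,93.4]));screw(im,o,np.array([661.8,71.9,93]))
R=Ro.from_rotvec(o['orientation']).as_matrix()
# target: vertical, tool y yaw 65, above stand
a=np.radians(62);y=np.array([np.cos(a),np.sin(a),0]);z=np.array([0,0,-1.]);Rt=np.c_[np.cross(y,z),y,z]
delta(np.array([406,-295,240]),Rt,o)
W=cam('wrist',o);print('collar px exp',[proj(W,o['ee_pos']+R@[24,0,zz]).round(1) for zz in(7.7,12.7)])
g=cv2.cvtColor(im,cv2.COLOR_RGB2GRAY);print(g[200:235,281].tolist())
E
```

```text
t 25.98 tip off(tool xyz) [-44.4   0.  -63.4] ang 9.3 tilt 0.11 F [ 0.4 -0.4  1.2] M [ 0.43 -0.11 -0.05] w 19.5 q [-0.22  0.17  2.18 -0.14  0.27  0.36]
2 circle [-0.34 -0.45] 18.6 mid [-0.30505078 -0.35326367] ang -0.1631352951837215 pos [611.  -96.5  93.2]Traceback (most recent call last):
  File "<stdin>", line 3, in <module>
  File "m.py", line 8, in screw
    ys,xs=np.nonzero(np.any([b[2] for b in bs],0))
          ~~~~~~~~~~^^^^^^^^^^^^^^^^^^^^^^^^^^^^^^
    return _wrapfunc(a, 'nonzero')
    return bound(*args, **kwds)
ValueError: Calling nonzero on 0d arrays is not allowed. Use np.atleast_1d(scalar).nonzero() instead. If the context of this error is of the form `arr[nonzero(cond)]`, just use `arr[cond]`.
```

Run:
```python
from h import *
o=ctrl.get_obs();R=Ro.from_rotvec(o['orientation']).as_matrix()
z=R[:,2];ax=np.cross(z,[0,0,-1.]);ax=ax/np.linalg.norm(ax)*np.arccos(-z[2]);Rt=Ro.from_rotvec(ax).as_matrix()@R
delta(np.array([405.5,-295,240]),Rt,o);print('toolx yaw',np.degrees(np.arctan2(Rt[1,0],Rt[0,0])))
W=cam('wrist',o);print('collar px exp',[proj(W,o['ee_pos']+R@[24,0,zz]).round(1).tolist() for zz in(7.7,12.7)])
g=cv2.cvtColor(cv2.imread('pics/w7.png'),cv2.COLOR_BGR2GRAY);print(g[200:235,281].tolist())
```

```text
t 26.08 pos [ 530.4 -117.1  203.3] lin(now axes) [-210.2   -7.4  -66.1] ang [ 0.519 -0.084  0.   ] lin(target axes) [-214.6  -34.7  -36.7] |w|deg 30.1
toolx yaw 64.11381309907064
collar px exp [[281.6, 216.0], [281.6, 213.2]]
[180, 181, 181, 180, 181, 178, 179, 178, 181, 182, 178, 125, 98, 100, 121, 108, 78, 77, 94, 96, 89, 93, 89, 92, 92, 91, 93, 92, 91, 89, 87, 90, 87, 88, 88]
```

```bash
python3 -m pendant '{"grip":[-1,-1,-1,-1,-1,-1,-1,-1,-1,-1,-1,-1],"linear":[[-17.5,-0.6,-5.5],[-17.5,-0.6,-5.5],[-17.5,-0.6,-5.5],[-17.5,-0.6,-5.5],[-17.5,-0.6,-5.5],[-17.5,-0.6,-5.5],[-17.5,-0.6,-5.5],[-17.5,-0.6,-5.5],[-17.5,-0.6,-5.5],[-17.5,-0.6,-5.5],[-17.5,-0.6,-5.5],[-17.5,-0.6,-5.5]],"angular":[[0,0,0],[0,0,0],[0,0,0],[0,0,0],[0,0,0],[0,0,0],[0,0,0],[0,0,0],[0,0,0],[0,0,0],[0,0,0],[0,0,0]]}' | sed -n 1,3p
python3 -m pendant '{"grip":[-1,-1,-1,-1,-1,-1,-1,-1],"linear":[[0,0,0],[0,0,0],[0,0,0],[0,0,0],[0,0,0],[0,0,0],[0,0,0],[0,0,0]],"angular":[[0.0865,-0.014,0],[0.0865,-0.014,0],[0.0865,-0.014,0],[0.0865,-0.014,0],[0.0865,-0.014,0],[0.0865,-0.014,0],[0,0,0],[0,0,0]]}'
python3 - <<'E'
from h import *
o=ctrl.get_obs();R=Ro.from_rotvec(o['orientation']).as_matrix();print('zaxis',R[:,2].round(3),o['qpos'].round(2))
z=R[:,2];ax=np.cross(z,[0,0,-1.]);Rt=Ro.from_rotvec(ax).as_matrix()@R
delta(np.array([405.5,-295,120]),Rt,o)
im=ctrl.get_image('wrist');cv2.imwrite('pics/w8.png',im[:,:,::-1]);W=cam('wrist',o)
# well by dark/edges: top of block
g=cv2.GaussianBlur(cv2.cvtColor(im,cv2.COLOR_RGB2GRAY),(3,3),0)
print('stand px exp',proj(W,[405.5,-295,70]),'tip',proj(W,o['ee_pos']+R@[0,0,67.7]))
# rectified brightness map of stand top region
for y in range(44,-45,-4):print(''.join('%4d'%g[tuple(proj(W,[405.5+x,-295+y,70]).round().astype(int)[::-1])] for x in range(-44,45,4)))
E
```

```text
t: 27.08
ee_pos: [405.5, -295.5, 240.2]
orientation: [2.293, 1.438, 0.48]
t: 27.75
ee_pos: [407.0, -294.7, 239.5]
orientation: [2.656, 1.668, 0.007]
ft_force: [-0.7, 0.2, -1.2]
width: 20.3
grasp_force: 30.0
zaxis [ 0.007 -0.002 -1.   ] [-0.65  0.22  1.89  0.    1.03 -0.2 ]
t 27.75 pos [ 407.  -294.7  239.5] lin(now axes) [ -1.   -2.  119.4] ang [ 0.0067 -0.0012 -0.    ] lin(target axes) [ -0.9  -1.2 119.5] |w|deg 0.4
stand px exp [278.78531458 192.68040172] tip [281.17477357 224.09801421]
 108 110 108 108 105 129 172 174 170 173 172 176 179 174 172 175 177 178 178 177 181 182 181
 108 109 108 107 104 110  90  76  70  86 124 167 175 174 172 174 177 179 177 178 181 181 181
 108 108 107 108 104  89  75  90  71  65  66  66  73  72  99 155 175 178 176 177 181 182 181
 107 107 107 108 103  82  82  86 119 135 118  86  67  66  68  68  69  80 117 158 179 181 181
 105 107 106 106 102  80  81  81  82 113 120 137 137 135 110 103  77  70  68  69  73 170 179
 105 106 106 107  98  80  81  80  81  81  86 100 136 138 139 140 140 139 126  96  74 159 179
 105 105 107 106  88  81  80  81  80  79  83  82
[... 832 characters left out ...]
5  53  54  55  55  79  80  82  83 100 109 110 109
  87  68  56  54  53  56  51  48  48  73  71  66  62  56  59  80  81  81  82 106 109 111 109
  58  55  57  57  55  54  55  54  55  49  50  71  78  77  77  79  78  80  86 106 132 153 120
  58  58  56  55  54  57  56  56  55  55  55  50  72  77  79  80  79  81  95 111 171 180 121
  57  57  57  63  64  59  55  54  56  56  56  56  49  73  78  79  80  81 100 167 177 166 111
  58  57  62  66  65  65  66  58  55  56  57  57  56  51  77  79  80  81 159 171 175 131 109
  51  60  66  65  65  66  66  66  65  59  55  57  59  56  68  99  82  93 172 171 166 112 109
  53  64  65  64  65  66  66  64  66  66  65  56  57  58  59 116 126 137 145 170 119 110 109
```

```bash
python3 -m pendant '{"grip":[-1,-1,-1,-1,-1,-1,-1,-1,-1,-1,-1,-1],"linear":[[-0.6,-1.3,0],[0,0,20],[0,0,20],[0,0,20],[0,0,20],[0,0,20],[0,0,20],[0,0,15],[0,0,8],[0,0,5],[0,0,0],[0,0,0]],"angular":[[0.0067,0,0],[0,0,0],[0,0,0],[0,0,0],[0,0,0],[0,0,0],[0,0,0],[0,0,0],[0,0,0],[0,0,0],[0,0,0],[0,0,0]]}'
```

```text
t: 28.8
ee_pos: [404.3, -294.9, 92.6]
orientation: [-2.661, -1.668, -0.001]
ft_force: [-0.1, 0.2, -1.4]
width: 20.2
grasp_force: 30.0
```

```bash
python3 -m pendant '{"grip":[-1,-1,-1,-1,-1],"linear":[[0,0,4],[0,0,3],[0,0,1.5],[0,0,0],[0,0,0]],"angular":[[0,0,0],[0,0,0],[0,0,0],[0,0,0],[0,0,0]]}'
python3 -m pendant '{"grip":[-1,-1,-1,-1],"linear":[[0,0,1],[0,0,1],[0,0,0],[0,0,0]],"angular":[[0,0,0],[0,0,0],[0,0,0],[0,0,0]]}'
```

```text
t: 29.22
ee_pos: [404.2, -294.6, 83.5]
orientation: [-2.66, -1.668, -0.0]
ft_force: [-0.4, 0.0, -2.2]
width: 20.0
grasp_force: 30.0
t: 29.55
ee_pos: [404.3, -294.8, 81.8]
orientation: [-2.66, -1.668, -0.001]
ft_force: [-0.8, 0.5, 3.1]
width: 19.9
grasp_force: 30.0
```

```bash
python3 -m pendant '{"grip":[-0.5,-0.4,-0.2,0,0,0.2,0.2,0.4,0.6,0.6,0.8,0.8],"linear":[[0,0,0],[0,0,0],[0,0,0],[0,0,0],[0,0,0],[0,0,0],[0,0,0],[0,0,0],[0,0,0],[0,0,0],[0,0,0],[0,0,0]],"angular":[[0,0,0],[0,0,0],[0,0,0],[0,0,0],[0,0,0],[0,0,0],[0,0,0],[0,0,0],[0,0,0],[0,0,0],[0,0,0],[0,0,0]]}'
python3 -m pendant '{"grip":[0.8,0.8,0.8,0.8,0.8,0.8,0.8,0.8,0.8,0.8],"linear":[[0,0,0],[0,0,0],[0,0,-10],[0,0,-20],[0,0,-25],[0,0,-30],[0,0,-30],[0,0,-30],[0,0,-20],[0,0,0]],"angular":[[0,0,0],[0,0,0],[0,0,0],[0,0,0],[0,0,0],[0,0,0],[0,0,0],[0,0,0],[0,0,0],[0,0,0]]}'
python3 - <<'E'
from m import *
o=ctrl.get_obs();im=ctrl.get_image('wrist');W=cam('wrist',o);D=cam('side');i2=ctrl.get_image('side');i3=ctrl.get_image('scene');S=cam('scene')
cv2.imwrite('pics/w9.png',im[:,:,::-1])
bs=[b for b in blobs(im,(3,150,40),(18,255,255),300)]
for b in bs:
    v=im[:,:,0][b[2]];t,_=cv2.threshold(v.reshape(-1,1),0,255,cv2.THRESH_OTSU)
    pts=np.argwhere(b[2]&(im[:,:,0]>t))[:,::-1];w=np.array([plane(W,p,137)[:2] for p in pts],np.float32);print(b[0],b[1],'bright part on z=137',w.mean(0),cv2.minAreaRect(w))
for c,i,q in((D,i2,'side'),(S,i3,'scene')):
    print(q,[(b[0],b[1]) for b in blobs(i,(5,150,60),(16,255,255),40) if np.hypot(*(b[0]-proj(c,[406,-295,110])))<40],'exp',proj(c,[406,-295,137]),proj(c,[406,-295,75]))
E
```

```text
t: 30.55
ee_pos: [404.2, -294.7, 81.5]
orientation: [-2.66, -1.668, -0.0]
ft_force: [-0.3, -0.2, -0.2]
width: 78.4
grasp_force: 0.0
t: 31.38
ee_pos: [406.3, -296.5, 251.7]
orientation: [2.656, 1.666, 0.005]
ft_force: [0.1, 0.2, 1.2]
width: 79.2
grasp_force: 0.0
[258.2, 55.1] [236, 32, 44, 49, 1062] bright part on z=137 [ 441.57324 -186.12363] ((441.4248962402344, -186.23609924316406), (29.360273361206055, 17.125537872314453), 24.386356353759766)
[277.2, 199.4] [266, 174, 24, 50, 1106] bright part on z=137 [ 404.87204 -294.24094] ((404.8504333496094, -294.33880615234375), (31.409021377563477, 17.469179153442383), 64.13294219970703)
side [([234.3, 306.7], [226, 302, 18, 10, 74]), ([209.9, 330.7], [201, 314, 19, 34, 481])] exp [208.72221126 321.39116909] [211.78380109 340.25117775]
scene [([159.2, 223.5], [151, 213, 17, 22, 270])] exp [156.21786209 215.32954322] [161.29858127 231.65531718]
```

```bash
python3 -c "
from workcell import ctrl
print(ctrl.close_job())"
```

```text
the job is handed in; nothing more can be done
None
```

I handed the job in with both screws turned clockwise to a hard stop and the orange key released upright in its stand, but at that stop the slots lie level across the slope, not in line with the white marks as your description says; I followed the clockwise instruction, so whether it counts as locked is uncertain. The small orange look-alike lies on the bench; it had toppled by the first close view, before the robot touched anything, and seems to have shifted since.

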